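# Screw the lid onto the watch-case test pot

### The job

On the watchmaker's bench, the lid of the wide test pot (the fatter of the two metal pots, fixed to the bench) only rests on top of its thread. Without lifting it off, turn the lid backwards (anticlockwise seen from above) until the thread drops into place, then screw it clockwise until it is fully home, and let go. Leave the slim pot where it stands.

Things in the scene. Friction and masses are not known exactly. Their poses are not given: they have to be found in the camera images.
- pot_neck (a point): Centre of the neck's top on the wide pot, 96 mm above the bench. Pot fixed: aluminium cylinder, 100 mm diameter, 70 mm tall, dark foot 116 mm wide; 26 mm neck under the lid. z up; x level, along the short brass inlet stub on its side. Heights below: lid_grip above this point. Thread drops 10.5 mm (31.5 to 21) in the gap; screwed clockwise it sinks evenly from 21 at 45 deg to 17 (home) at 10 deg; 2 mm play.
- lid_grip (a point): Centre, half-way up, of the upright aluminium grip bar (66 long, 14 thick, 24 mm tall) across the loose black lid of the wide pot; z up, x along the bar. The lid's flat top (80 mm disc) lies 12 mm below this point, its skirt's edge 40 mm below. 0.15 kg, 2 mm side play on the neck. It sinks by its own weight only: a hand clamping the bar must move down with it.
- lid: The same lid; origin on its axis, 40 mm under lid_grip, same axes. Angle = its x from the pot's x, anticlockwise from above positive. Start: +15 to +40 deg, resting on the thread; clockwise from there it only meets a stop. Past +55 deg it can drop; +75 is mid-gap, +100 a stop. Dropped, it screws clockwise to the stop at 0: home, bar in line with the inlet stub.
- slim_pot: The slim test pot, loose and already closed: aluminium cylinder 64 mm in diameter with a black lid 60 mm in diameter and a smaller aluminium grip bar (48 x 12 x 18 mm), 108 mm tall over all; origin at the centre of its underside, z up. To be left alone.

How it is judged (in metres and radians):
On the way:
1. the lid has been turned back until it has dropped into the thread (at least 7 mm lower, bar at more than 43 degrees to the inlet stub) (z of lid_grip in the frame of pot_neck below 0.0245 m and angle between the x axis of lid_grip and the x axis of pot_neck, either way round above 0.75 rad and horizontal distance between lid_grip and pot_neck below 0.008 m), for 0.05 s.
At the end, for the whole second after the job is handed in: The lid is on the wide pot's neck, level (within 6 degrees), within 2.5 mm of its home height (grip centre less than 19.5 mm above the neck's top), its bar within 15 degrees of the inlet stub's direction and within 8 mm of the pot's axis, at rest; the slim pot within 25 mm of where it stood (z of lid_grip in the frame of pot_neck below 0.0195 m and angle between the x axis of lid_grip and the x axis of pot_neck, either way round below 0.26 rad and horizontal distance between lid_grip and pot_neck below 0.008 m and angle between lid_grip's own z axis and vertical below 0.1 rad and linear speed of lid below 0.02 m/s and distance of slim_pot from where it was at the start of the episode below 0.025 m); the robot touches nothing.
It fails at once if the lid is lifted off the neck (more than 13 mm above where it rested) (z of lid_grip in the frame of pot_neck above 0.045 m).
It fails at once if the slim pot is pushed more than 25 mm or tipped over (distance of slim_pot from where it was at the start of the episode above 0.025 m or angle between slim_pot's own z axis and vertical above 0.35 rad).
It also fails if it takes over 38 s, if anything falls off the work surface, if the arm or the gripper's body presses on something with over 40 N, if the wrist force passes 120 N, or if a joint passes its speed limit or range.

### The arm

A 6-joint arm with a two-finger parallel gripper is mounted at the origin on the work surface. World frame = base frame: x ahead of the robot, y to its left, z up, the work surface at z = 0. Lengths are in mm, angles in rad, forces in N, time in s.
With the tool pointing down it reaches from about 325 to 775 mm from the base axis. Payload 9.3 kg.
Tool frame: the origin (TCP) lies at the very end of the fingers, on their centre line; the grasp point (between the pads) lies env.tcp_to_grasp behind it (env.tcp_to_grasp is the distance from the TCP to the grasp point, in mm); x points along the fingers, y is the direction in which the jaws open and shut, and the axes are right-handed (so a half turn about x gives the same grasp; the last joint's range is limited). The gripper opens to 85 mm and grips with 20 to 120 N. Pads are 22 mm wide; open, the fingers measure 114 mm over their backs; the gripper's body (76 mm by 85 mm) begins 54 mm behind the grasp point. The pads swing forward as they close: fully open they stand 13 mm farther back than shut.
Start: joints at [0.957, 0.259, 0.021, 1.334, 0, 1.418], TCP at [244.566, 492.63, 231.279] pointing down, gripper open.
Joint ranges: [-3.04, 3.04], [-0.91, 1.82], [-1.04, 1.36], [-1.92, 1.95], [-1.52, 1.45], [-3.14, 3.14]. Speed limits (rad/s): [2.22, 2.22, 2.79, 3.14, 3.14, 3.14].

### API

Orientations are given as a unit quaternion [w, x, y, z].
In Python, from rig import read_state, grab_frame, get_calibration, order, spot_in, env gives the robot as it stands. The module is installed in compiled form; this text tells all that it offers.
- The arm moves only by the tool carry_out, never from a script. Its argument "targets" is one flat list of numbers, 7 for each row, row after row: the shift along the tool's x, y, z in mm, then the turn, a rotation vector about the tool's x, y, z in rad, then the closure, from 0 (fully open) to 1 (shut). A call has 1 to 5 rows; each row is the pose to reach, as a shift and turn from the pose commanded when the call began, along the tool's axes at that moment; what a row does not reach only later rows make up. A row lasts 1/10 s, in which the tool goes at most 50 mm and 8.59 degrees, less where a joint would pass 70% of its speed; a pose out of reach is approached as far as the arm can. A call with a gripper value outside its range is refused whole. The fingers move at their own pace and stop on an object; "squeeze" is the grip in N (left out, the last holds). Time passes only in rows, so rows that repeat a pose let the fingers close. It gives the time, the measured TCP pose, the force and the opening at its end, in the units of the state.
- read_state(): the state, without advancing time (a new reading comes with each control period).
- grab_frame(name): name is "scene" or "top" or "wrist"; returns (picture, depth): 384x512x3 uint8, red, green, blue; 384x512 float32, mm along the optical axis (not along the pixel's ray), 0 where there is no reading.
- get_calibration(name): a dict with "fx", "fy", "cx", "cy" (pixels), "rvec" (rotation vector, rad) and "tvec" (3), from world to camera coordinates, as OpenCV has them; the wrist camera has in their place "mount" (4x4, takes a point from camera to tool coordinates, whose origin is the TCP and whose axes are the tool frame's). Camera axes: x right, y down, z forward; pixel columns grow to the right and rows downward; lengths in mm; the calibration is good to about 2 mm. A picture is of the moment at which its call begins: read the wrist's pose just before it. get_calibration takes no time and is no camera call.
- order.hand_in(): hands the job in, once; it reports no verdict.
Trained networks look in the newest picture that a camera, given by its name, has taken for a name from the list of things; names that differ only in an ending like _2 or _b are one class to them, and where a whole thing is asked for, a point or a joint stands for the part that bears it (a point fixed in the world has none). Each returns a list of dicts, best first, with "score" (0 to 1); they miss things now and then, are a little off and sometimes report something else, mostly with a low value. They report only what shows in the picture. A call takes as long as a camera call.
- spot_in(query, camera): "centre" ([x, y, z] in mm, in the coordinates of the camera as it stood for that picture, good to about 4 mm: the middle of the surface that is visible of it).
The state is a dict: "clock": time; "qpos": joint angles; "qd": joint speeds; "tau": joint torques, N m; "tool_pos": TCP position; "ee_rot": TCP orientation; "contact_force": force on the tool from outside, world axes, zero at the start; "ft_torque": the same for the moment, N m; "finger_gap": finger opening in mm.
Only numpy, scipy, OpenCV 4.12 (cv2) and the standard library are available. Lean on these libraries where they do the work, as an engineer would, in place of code of your own. Each camera call takes 0.05 s, during which the arm holds its last target. There are 200 camera calls.

## Working session

There is one attempt and no reset: what is moved stays moved. The work goes in short steps, Python scripts to look and compute and a tool call to move; the robot and the scene stay as the last step left them, time stands still between calls to the robot, and variables do not carry over. Pictures are saved under pics/ and viewed, about 8 in all and at most 12, crops included, and the job is handed in when it is done.

Besides the shell and the picture viewer there is one more tool, called as name(argument=value, ...), one argument or row to a line, values as JSON. carry_out: Moves the arm, as the interface text tells. Its arguments: {"type":"object","properties":{"targets":{"type":"array"},"squeeze":{"type":"number"}},"required":["targets"]}

```bash
mkdir -p pics; cat > h.py <<'E'
import numpy as np, cv2
from scipy.spatial.transform import Rotation as R
from rig import *
def cam2w(n,st=None):
    c=get_calibration(n)
    if 'mount' in c:
        st=st or read_state(); q=st['ee_rot']; T=np.eye(4)
        T[:3,:3]=R.from_quat([q[1],q[2],q[3],q[0]]).as_matrix(); T[:3,3]=st['tool_pos']
        return T@np.array(c['mount'])
    M=np.eye(4); M[:3,:3]=R.from_rotvec(np.ravel(c['rvec'])).as_matrix(); M[:3,3]=np.ravel(c['tvec'])
    return np.linalg.inv(M)
def cloud(n,d,T):
    c=get_calibration(n); v,u=np.mgrid[:d.shape[0],:d.shape[1]]
    p=np.stack([(u-c['cx'])/c['fx']*d,(v-c['cy'])/c['fy']*d,d],-1)
    w=p@T[:3,:3].T+T[:3,3]; w[d<=0]=np.nan; return w
E
python3 - <<'E'
from h import *
st=read_state(); print({k:np.round(v,3) for k,v in st.items()}, env.tcp_to_grasp)
for n in ['top','scene']:
    T=cam2w(n); im,d=grab_frame(n); cv2.imwrite(f'pics/{n}.png',im[...,::-1]); np.save(f'{n}.npy',d)
    for q in ['lid_grip','lid','pot_neck','slim_pot']:
        try:
            for r in spot_in(q,n)[:2]: print(n,q,round(r['score'],2),np.round(T[:3,:3]@r['centre']+T[:3,3],1))
        except Exception as e: print(n,q,e)
a=np.hstack([cv2.imread('pics/top.png'),cv2.imread('pics/scene.png')])
E
```

```text
{'clock': np.float64(0.0), 'qpos': array([0.957, 0.259, 0.021, 1.334, 0.   , 1.418]), 'qd': array([-0.001, -0.001, -0.001, -0.001, -0.002, -0.001]), 'tau': array([-1.0000e-03, -5.5564e+01,  3.4453e+01,  1.4000e-02, -0.0000e+00,
       -0.0000e+00]), 'tool_pos': array([244.404, 492.415, 230.671]), 'ee_rot': array([ 0.688,  0.161,  0.689, -0.162]), 'contact_force': array([-0.063, -0.241,  0.177]), 'ft_torque': array([0.03 , 0.024, 0.014]), 'finger_gap': np.float64(85.657)} 18.700000000000003
top lid_grip 0.74 [ 529.6 -183.8  115.2]
top lid 0.83 [ 530.2 -184.   117.1]
top pot_neck 0.87 [ 503.5 -161.2   55. ]
top slim_pot 0.86 [574.8 139.5  89.4]
scene lid_grip 0.61 [ 558.6 -183.6  110. ]
scene lid_grip 0.56 [ 573.  -184.8   47.1]
scene lid 0.67 [ 560.  -183.6  115.7]
scene pot_neck 0.65 [ 573.6 -183.9   49.7]
scene slim_pot 0.67 [608.2 134.9  54.4]
```

View pics/top.png

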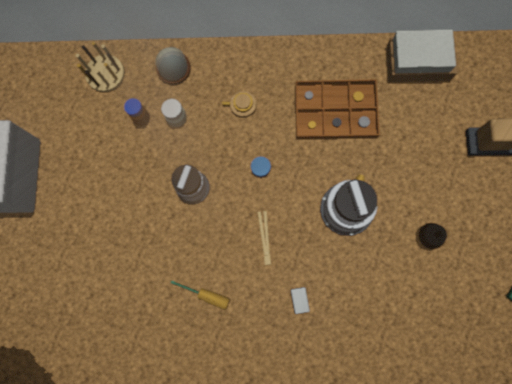

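View pics/scene.png

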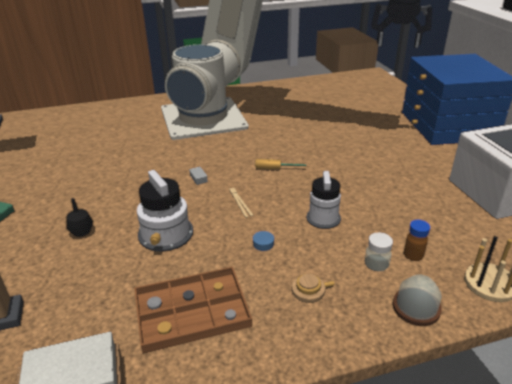

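The top view shows the wide pot at about (352,205), with its bar running from (352,183) to (364,213) and a brass spot at (361,178). The slim pot is at (188,183). In the scene view the stub is at about (155,238).

```bash
python3 - <<'E'
from h import *
for n in ['top','scene']:
    im=cv2.imread(f'pics/{n}.png'); d=np.load(f'{n}.npy'); w=cloud(n,d,cam2w(n))
    near=np.hypot(w[...,0]-540,w[...,1]+184)<90
    for lo,hi in [(130,150),(108,122),(60,80)]:
        m=near&(w[...,2]>lo)&(w[...,2]<hi); p=w[m]
        c=p[:,:2].mean(0); _,s,V=np.linalg.svd(p[:,:2]-c)
        print(n,lo,len(p),np.round(np.median(p,0),1),(p.min(0)+p.max(0)).round(1)/2,np.degrees(np.arctan2(V[0,1],V[0,0])).round(1),np.ptp((p[:,:2]-c)@V.T,axis=0).round(1))
    h=cv2.cvtColor(im,cv2.COLOR_BGR2HSV)
    m=near&(h[...,1]>110)&(h[...,0]>12)&(h[...,0]<32)&(w[...,2]>20)
    print('brass',m.sum(),w[m].mean(0).round(1),np.argwhere(m)[:3],np.round(w[m][:12],0))
t=cv2.imread('pics/top.png')[160:245,310:395]; s=cv2.imread('pics/scene.png')[165:255,120:210]
cv2.imwrite('pics/c.png',np.hstack([cv2.resize(t,(400,400),interpolation=2),cv2.resize(s,(400,400),interpolation=2)]))
E
```

```text
top 130 295 [ 531.9 -185.8  139.7] [ 533.25 -186.25  136.8 ] -164.5 [65.4 14.2]
top 108 1042 [ 531.9 -179.9  116.2] [ 532.95 -186.55  114.9 ] -72.7 [79.3 79.6]
top 60 542 [ 506.9 -161.    70.5] [ 532.75 -186.2    67.95] -135.0 [98.6 80.7]
brass 55 [ 584.4 -211.7   58.7] [[174 359]
 [175 359]
 [175 360]] [[ 601. -209.   40.]
 [ 599. -209.   39.]
 [ 598. -210.   43.]
 [ 598. -212.   45.]
 [ 597. -213.   47.]
 [ 599. -216.   42.]
 [ 597. -204.   40.]
 [ 595. -205.   47.]
 [ 596. -207.   45.]
 [ 596. -210.   42.]
 [ 596. -212.   43.]
 [ 596. -214.   43.]]
scene 130 183 [ 543.1 -184.   137.8] [ 538.7  -183.75  135.3 ] 16.3 [67.1 15.2]
scene 108 650 [ 549.  -189.3  114.5] [ 538.3 -183.7  115. ] -92.5 [79.  80.6]
scene 60 733 [ 566.2 -186.2   69.1] [ 549.7  -184.25   69.8 ] -92.7 [98.8 77.4]
brass 95 [ 585.9 -197.    53.3] [[177 165]
 [177 166]
 [177 167]] [[ 503. -167.  115.]
 [ 504. -166.  115.]
 [ 504. -164.  115.]
 [ 510. -154.  115.]
 [ 524. -146.  115.]
 [ 528. -145.  114.]
 [ 535. -146.  116.]
 [ 535. -144.  114.]
 [ 541. -145.  115.]
 [ 543. -145.  114.]
 [ 547. -146.  114.]
 [ 549. -146.  113.]]
```

View pics/c.png

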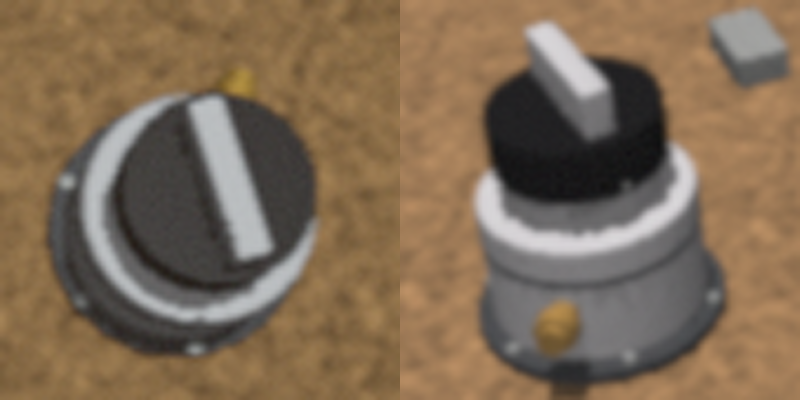

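The top crop shows the bar about 36° anticlockwise of the stub, which points up and to the right at crop (240,80). That fits the cloud: bar at +15.5° world, stub at about -21°.

```bash
cat >> h.py <<'E'
def pose(st=None):
    st=st or read_state(); q=st['ee_rot']; return np.array(st['tool_pos']),R.from_quat([q[1],q[2],q[3],q[0]])
def rel(pos,yaw):
    "tool down, y axis at world yaw deg -> shift, rotvec in tool axes"
    p,r=pose(); a=np.radians(yaw); y=np.array([np.cos(a),np.sin(a),0]); x=np.array([0,0,-1.]); 
    G=R.from_matrix(np.stack([x,y,np.cross(x,y)],1))
    return np.round(r.inv().apply(np.array(pos)-p),1), np.round((r.inv()*G).as_rotvec(),3)
E
python3 - <<'E'
from h import *
p,r=pose(); M=r.as_matrix(); print(M.round(2), np.degrees(np.arctan2(M[1,1],M[0,1])))
for y in [105,-75]: print(y,rel([534.5,-185.5,200],y))
E
```

```text
[[-0.    0.44  0.9 ]
 [-0.    0.9  -0.44]
 [-1.   -0.   -0.  ]] 63.598667491783175
105 (array([  31.3, -478.4,  561.2]), array([-0.723, -0.   ,  0.   ]))
-75 (array([  31.3, -478.4,  561.2]), array([2.419, 0.   , 0.   ]))
```

carry_out(
  targets=[0, -478, 561, -0.723, 0, 0, 0, 0, -478, 561, -0.723, 0, 0, 0, 0, -478, 561, -0.723, 0, 0, 0, 0, -478, 561, -0.723, 0, 0, 0, 0, -478, 561, -0.723, 0, 0, 0],
  squeeze=30,
)

```text
clock: 1.0
tool_pos: [333.5, 287.1, 231.7]
ee_rot: [0.703, -0.074, 0.703, 0.074]
contact_force: [0.4, -0.6, 0.2]
finger_gap: 85.2
```

```bash
python3 - <<'E'
from h import *
print(read_state()['clock'],read_state()['qpos'],pose()[0],rel([534.5,-185.5,220],105))
E
```

```text
1.0 [ 5.19739123e-01  7.02431824e-02 -2.11740640e-01  1.28818934e+00
 -6.07030780e-05  3.09565116e-01] [333.51529004 287.14105017 231.65776719] (array([  11.7, -504.2,   97.9]), array([-0.052,  0.001, -0.   ]))
```

carry_out(
  targets=[0, -504, 98, -0.052, 0, 0, 0, 0, -504, 98, -0.052, 0, 0, 0, 0, -504, 98, -0.052, 0, 0, 0, 0, -504, 98, -0.052, 0, 0, 0, 0, -504, 98, -0.052, 0, 0, 0],
)

```text
clock: 1.5
tool_pos: [430.2, 56.1, 231.8]
ee_rot: [0.702, -0.09, 0.701, 0.09]
contact_force: [1.0, 1.3, -0.3]
finger_gap: 85.6
```

```bash
python3 - <<'E'
from h import *
print(read_state()['clock'],read_state()['qpos'],pose()[0],rel([534.5,-185.5,220],105))
E
```

```text
1.5 [-6.43115403e-02  5.90886234e-02 -2.23529998e-01  1.28716092e+00
  1.06647068e-04 -3.20844068e-01] [430.17536545  56.10123169 231.83121743] (array([  11.9, -260.2,   39.6]), array([-0.005,  0.001,  0.   ]))
```

carry_out(
  targets=[0, -250, 38, 0, 0, 0, 0, 0, -250, 38, 0, 0, 0, 0, 0, -250, 38, 0, 0, 0, 0, 0, -250, 38, 0, 0, 0, 0, 0, -250, 38, 0, 0, 0, 0],
)

```text
clock: 2.0
tool_pos: [529.3, -173.6, 231.6]
ee_rot: [0.701, -0.09, 0.701, 0.09]
contact_force: [0.2, 0.5, -0.2]
finger_gap: 85.4
```

carry_out(
  targets=[0, 0, 0, 0, 0, 0, 0, 0, 0, 0, 0, 0, 0, 0],
)

```text
clock: 2.2
tool_pos: [528.8, -172.4, 230.7]
ee_rot: [0.701, -0.089, 0.702, 0.09]
contact_force: [0.0, 0.3, -0.3]
finger_gap: 85.5
```

```bash
python3 - <<'E'
from h import *
st=read_state(); n='wrist'; T=cam2w(n,st); im,d=grab_frame(n); cv2.imwrite('pics/w1.png',im[...,::-1])
w=cloud(n,d,T); near=np.hypot(w[...,0]-534,w[...,1]+185)<60
for lo,hi in [(131,150),(108,122),(60,80)]:
    m=near&(w[...,2]>lo)&(w[...,2]<hi); p=w[m]
    if len(p)<20: print(lo,len(p)); continue
    c=p[:,:2].mean(0); _,s,V=np.linalg.svd(p[:,:2]-c,full_matrices=False)
    print(lo,len(p),np.median(p,0).round(1),(p.min(0)+p.max(0)).round(1)/2,np.degrees(np.arctan2(V[0,1],V[0,0])).round(1),np.ptp((p[:,:2]-c)@V.T,axis=0).round(1))
h=cv2.cvtColor(im,cv2.COLOR_RGB2HSV)
m=(np.hypot(w[...,0]-534,w[...,1]+185)<75)&(h[...,1]>110)&(h[...,0]>12)&(h[...,0]<32)&(w[...,2]>20)&(w[...,2]<65)
print('brass',m.sum(),np.median(w[m],0))
print(st['clock'],pose()[0],rel([534.5,-185.5,120],105))
E
```

```text
131 1110 [ 532.9 -185.7  138.7] [ 535.4 -185.2  136.2] 15.7 [66.  14.1]
108 3873 [ 532.4 -185.7  114.8] [ 535.95 -185.3   114.95] 105.7 [78.7 79. ]
60 1263 [ 501.6 -188.8   69.2] [ 518.5  -185.15   66.25] 94.4 [99.2 62.6]
brass 11 [ 599.2777964  -214.82517873   41.54989444]
2.2 [ 528.55429013 -171.36301196  231.12509257] (array([111.1, -15.3,   2.2]), array([-0.006, -0.001, -0.001]))
```

View pics/w1.png

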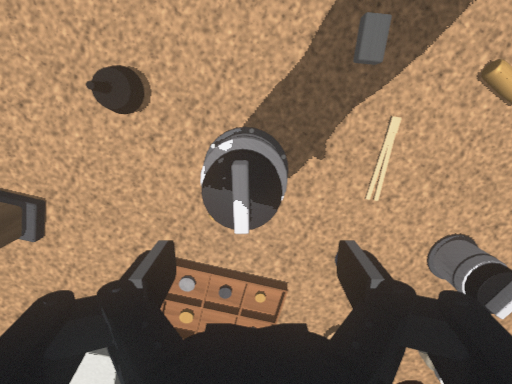

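The wrist view puts the lid at about (242,190), with the bar from (240,162) to (241,232), parallel to the jaws' closing plane. The lid measures (535,-185.3), in agreement with the top view. I'll go down with the fingers open.

carry_out(
  targets=[0, -15, 2.5, -0.006, 0, 0, 0, 50, -15, 2.5, -0.006, 0, 0, 0, 90, -15, 2.5, -0.006, 0, 0, 0, 110, -15, 2.5, -0.006, 0, 0, 0.5, 110, -15, 2.5, -0.006, 0, 0, 0.6],
)

```text
clock: 2.75
tool_pos: [533.8, -183.9, 119.2]
ee_rot: [0.7, -0.092, 0.702, 0.094]
contact_force: [-0.2, 0.1, 0.9]
finger_gap: 58.9
```

carry_out(
  targets=[0, 0, 0, 0, 0, 0, 1, 0, 0, 0, 0, 0, 0, 1, 0, 0, 0, 0, 0, 0, 1, 0, 0, 0, 0, 0, 0, 1],
  squeeze=30,
)

```text
clock: 3.15
tool_pos: [535.9, -185.8, 123.1]
ee_rot: [0.702, -0.093, 0.7, 0.092]
contact_force: [-0.4, -0.6, 6.2]
finger_gap: 13.0
```

```bash
python3 - <<'E'
from h import *
st=read_state(); print(st['clock'],pose()[0],st['finger_gap'],st['contact_force'],st['ft_torque'],rel([535,-185.3,120],105.4))
E
```

```text
3.15 [ 535.93014824 -185.76245831  123.10219358] 13.027842594094796 [-0.42533076 -0.62750791  6.22538916] [-0.10160182 -0.05177512 -0.05722492] (array([ 3.1,  0.7, -0.8]), array([-0.006,  0.002,  0.002]))
```

carry_out(
  targets=[0, 0, 0, -0.13, 0, 0, 1, 0, 0, 0, -0.26, 0, 0, 1, 0, 0, 0, -0.39, 0, 0, 1, 0, 0, 0, -0.52, 0, 0, 1, 0, 0, 0, -0.65, 0, 0, 1],
)

```text
clock: 3.65
tool_pos: [535.1, -185.3, 121.7]
ee_rot: [0.634, -0.313, 0.634, 0.313]
contact_force: [-0.0, -0.6, -1.5]
finger_gap: 13.2
```

carry_out(
  targets=[0, 0, 0, 0, 0, 0, 1, 0, 0, 0, 0, 0, 0, 1],
)

```text
clock: 3.85
tool_pos: [535.1, -185.3, 121.6]
ee_rot: [0.635, -0.31, 0.635, 0.31]
contact_force: [-0.6, 0.3, -0.7]
finger_gap: 12.8
```

```bash
python3 - <<'E'
from h import *
st=read_state(); p,r=pose(); M=r.as_matrix();print(st['clock'],p,np.degrees(np.arctan2(M[1,1],M[0,1])),st['finger_gap'],st['contact_force'],st['ft_torque'])
E
```

```text
3.85 [ 535.06747677 -185.28269813  121.61568757] 142.07070802715972 12.765669122310147 [-0.61510329  0.25256251 -0.66085399] [ 0.0334387  -0.04919143 -0.03175095]
```

The force changed from +6 to about -1.5 N, so the lid now hangs from the fingers over the gap. I'll lower it while still clamped.

carry_out(
  targets=[3, 0, 0, 0, 0, 0, 1, 6, 0, 0, 0, 0, 0, 1, 8, 0, 0, 0, 0, 0, 1, 9.5, 0, 0, 0, 0, 0, 1, 10, 0, 0, 0, 0, 0, 1],
)

```text
clock: 4.35
tool_pos: [535.1, -185.3, 112.4]
ee_rot: [0.635, -0.312, 0.635, 0.311]
contact_force: [-4.7, 1.2, 12.1]
finger_gap: 12.9
```

carry_out(
  targets=[0.5, 0, 0, 0, 0, 0, 1, 0.5, 0, 0, 0, 0, 0, 1],
)

```text
clock: 4.55
tool_pos: [535.1, -185.3, 112.4]
ee_rot: [0.635, -0.312, 0.635, 0.311]
contact_force: [-5.1, 1.7, 12.6]
finger_gap: 13.1
```

```bash
python3 - <<'E'
from h import *
st=read_state(); p,r=pose(); M=r.as_matrix();print(st['clock'],p,np.degrees(np.arctan2(M[1,1],M[0,1])),st['finger_gap'],st['contact_force'],st['ft_torque'])
n='wrist'; T=cam2w(n,st); im,d=grab_frame(n); w=cloud(n,d,T); near=np.hypot(w[...,0]-535,w[...,1]+185)<37
z=w[near][:,2]; print(np.histogram(z[(z>80)&(z<150)],bins=np.arange(80,150,3)), np.median(z[(z>95)&(z<120)]))
E
```

```text
4.55 [ 535.13494974 -185.26965193  112.36123238] 142.26073922050622 13.134991824076366 [-5.0671482   1.73230337 12.55936191] [0.42934757 0.88435345 0.01305823]
(array([   0,    0,    0,    0,    0,    0,    0, 2910, 2241,   38,   33,
         60,   94,  146,  156, 2103, 1183,  165,  199,  206,  169,  138,
        336]), array([ 80,  83,  86,  89,  92,  95,  98, 101, 104, 107, 110, 113, 116,
       119, 122, 125, 128, 131, 134, 137, 140, 143, 146, 149])) 103.94102276588697
```

The lid top is now at 104 mm, down from 114.8, so it has dropped into the thread. Now I screw clockwise.

carry_out(
  targets=[-0.7, 0, 0, 0.12, 0, 0, 1, -0.7, 0, 0, 0.25, 0, 0, 1, -0.7, 0, 0, 0.38, 0, 0, 1, -0.5, 0, 0, 0.51, 0, 0, 1, 0.2, 0, 0, 0.64, 0, 0, 1],
)

```text
clock: 5.1
tool_pos: [535.7, -185.6, 111.8]
ee_rot: [0.701, -0.095, 0.7, 0.094]
contact_force: [-1.1, 0.1, 6.4]
finger_gap: 13.3
```

```bash
cat > s.py <<'E'
from h import *
st=read_state(); p,r=pose(); M=r.as_matrix();print(st['clock'],p,np.degrees(np.arctan2(M[1,1],M[0,1])),st['finger_gap'],st['contact_force'],st['ft_torque'])
E
python3 s.py
```

```text
5.1 [ 535.73696143 -185.58558059  111.77944279] 105.2952807076434 13.299431175384724 [-1.07899037  0.09700224  6.39319565] [-0.05396762  0.0570786   0.17482309]
```

carry_out(
  targets=[0.7, 0, 0, 0.12, 0, 0, 1, 1.5, 0, 0, 0.24, 0, 0, 1, 2.3, 0, 0, 0.36, 0, 0, 1, 3.1, 0, 0, 0.48, 0, 0, 1, 3.6, 0, 0, 0.58, 0, 0, 1],
)

```text
clock: 5.6
tool_pos: [535.9, -185.7, 108.4]
ee_rot: [0.699, 0.11, 0.698, -0.11]
contact_force: [-0.1, 0.5, 12.1]
finger_gap: 12.9
```

```bash
python3 s.py
```

```text
5.6 [ 535.9464945  -185.709205    108.39547804] 72.10171918223121 12.873624324950839 [-0.07244844  0.47052132 12.05380743] [0.03422352 0.13001546 0.34218758]
```

carry_out(
  targets=[0, 0, 0, 0.03, 0, 0, 1, 0, 0, 0, 0.06, 0, 0, 1, 0, 0, 0, 0.06, 0, 0, 1],
)

```text
clock: 5.9
tool_pos: [536.0, -185.8, 108.5]
ee_rot: [0.696, 0.129, 0.694, -0.13]
contact_force: [0.0, 0.1, 7.8]
finger_gap: 13.2
```

```bash
python3 s.py
```

```text
5.9 [ 536.00542506 -185.79050266  108.50276515] 68.85932137669566 13.237767244248372 [0.04339855 0.08639644 7.78163987] [ 0.03983351 -0.01208478 -0.10697455]
```

No stop torque yet, but the bar is about in line with the stub. I'll release, retreat and check.

carry_out(
  targets=[-1, 0, 0, 0, 0, 0, 0.6, -3, 0, 0, 0, 0, 0, 0.3, -6, 0, 0, 0, 0, 0, 0, -10, 0, 0, 0, 0, 0, 0, -25, 0, 0, 0, 0, 0, 0],
)

```text
clock: 6.4
tool_pos: [534.4, -185.0, 131.4]
ee_rot: [0.694, 0.129, 0.696, -0.129]
contact_force: [-0.7, -0.3, -0.2]
finger_gap: 83.6
```

carry_out(
  targets=[-40, 0, 0, 0, 0, 0, 0, -80, 0, 0, 0, 0, 0, 0, -120, 0, 0, 0, 0, 0, 0, -120, 0, 0, 0, 0, 0, 0, -120, 0, 0, 0, 0, 0, 0],
)

```text
clock: 6.9
tool_pos: [535.4, -185.4, 253.0]
ee_rot: [0.696, 0.129, 0.695, -0.129]
contact_force: [0.1, -0.2, -1.1]
finger_gap: 85.3
```

```bash
python3 s.py; python3 - <<'E'
from h import *
ims=[]
for n in ['wrist','scene']:
    st=read_state(); T=cam2w(n,st); im,d=grab_frame(n); ims.append(im)
    w=cloud(n,d,T); near=np.hypot(w[...,0]-535,w[...,1]+185)<60
    for lo,hi in [(116,135),(96,108)]:
        p=w[near&(w[...,2]>lo)&(w[...,2]<hi)]
        if len(p)<20: print(n,lo,len(p)); continue
        c=p[:,:2].mean(0); _,s,V=np.linalg.svd(p[:,:2]-c,full_matrices=False)
        print(n,lo,len(p),np.median(p,0).round(1),(p.min(0)+p.max(0)).round(1)/2,np.degrees(np.arctan(V[0,1]/V[0,0])).round(1),np.ptp((p[:,:2]-c)@V.T,axis=0).round(1))
    h=cv2.cvtColor(im,cv2.COLOR_RGB2HSV)
    m=(np.hypot(w[...,0]-535,w[...,1]+185)<76)&(np.hypot(w[...,0]-535,w[...,1]+185)>53)&(h[...,1]>110)&(h[...,0]>12)&(h[...,0]<32)&(w[...,2]>22)&(w[...,2]<65)
    q=np.median(w[m],0); print('brass',m.sum(),q,np.degrees(np.arctan2(q[1]+185.3,q[0]-535.5)))
cv2.imwrite('pics/end.png',np.hstack([cv2.resize(ims[0],(400,300)),cv2.resize(ims[1][165:255,120:210],(400,300),interpolation=2)])[...,::-1])
E
```

```text
6.9 [ 535.36223303 -185.37160314  252.97446897] 68.95062599759643 85.25049618335393 [ 0.14846486 -0.20073348 -1.12165091] [-0.02964886  0.00858886  0.0245898 ]
wrist 116 865 [ 533.8 -184.5  124.1] [ 535.7  -185.05  121.85] -20.8 [65.  13.7]
wrist 96 3075 [ 533.6 -183.2  100.3] [ 536.15 -185.3   101.2 ] 68.7 [78.7 78.6]
brass 34 [ 599.03301997 -211.39548525   41.76623376] -22.32986503869781
scene 116 178 [ 543.8 -184.7  123.5] [ 539.  -184.2  121.1] -20.9 [67.9 15.4]
scene 96 597 [ 546.4 -180.9  100.1] [ 536.4  -183.95  101.9 ] -88.2 [78.4 84.2]
brass 76 [ 598.53864016 -208.20567695   40.67249711] -19.96908529781676
```

View pics/end.png

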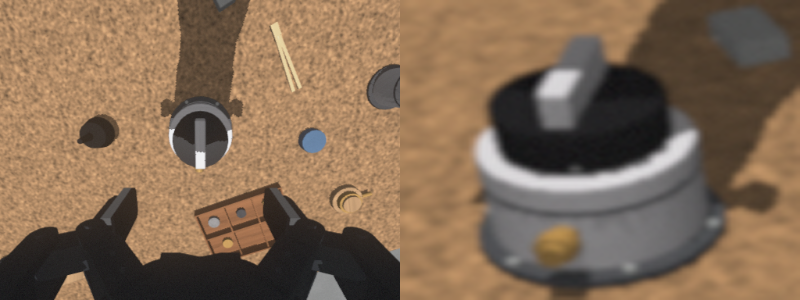

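The end picture shows the lid seated on the shoulder, with its bar pointing at the stub. The bar top is down 14.6 mm from the start and the bar is within about 2° of the stub, so I'm handing in.

```bash
python3 -c "
from rig import *
print(order.hand_in())"
```

```text
the job is handed in; nothing more can be done
None
```

The lid of the wide pot is screwed home, and I handed the job in at about 7 s; no verdict comes back. I clamped the bar, turned the lid back about 37° and lowered it with the hand until it dropped. Then I screwed it clockwise about 73° while following it down, let go, and raised the arm clear.

- **Drop into the thread:** with the lid turned back, its top measured 104 mm, down from 114.8 mm (10.9 mm lower). That matches the expected 10.5 mm.
- **Home height:** the bar's top is 14.6 mm below its starting height, where 14.5 mm is expected.
- **Angle and position:** the bar stands at -20.8°, and the stub measures -22° in the wrist camera and -20° in the scene camera. The wrist camera puts the lid within about 1 mm of where it started.
- **Not confirmed:** I felt no clear torque from the end stop, so "home" rests on height and angle. I did not measure the slim pot again, but the arm passed well clear of it.

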